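# Refit the handle of the bath's drain valve and shut it

### The arm

A 7-joint arm with a two-finger parallel gripper is mounted at the origin on the work surface. World frame = base frame: x ahead of the robot, y to its left, z up, the work surface at z = 0. Lengths are in m, angles in rad, forces in N, time in s.
With the tool pointing down it reaches from about 0.425 to 0.825 m from the base axis. Payload 3.6 kg.
Tool frame: the origin (TCP) lies where the fingers leave the gripper's body, on its centre line; the fingertips stand 73 mm ahead of it and the grasp point (between the pads) lies 54 mm ahead of it; x points along the fingers, y is the direction in which the jaws open and shut, and the axes are right-handed (so a half turn about x gives the same grasp; the last joint's range is limited). The gripper opens to 85 mm and grips with 20 to 120 N. Pads are 22 mm wide; open, the fingers measure 114 mm over their backs; the gripper's body (76 mm by 85 mm) begins 54 mm behind the grasp point. The pads swing forward as they close: fully open they stand 13 mm farther back than shut.
Start: joints at [-1.321, 0.615, -0.013, 1.423, 0.008, 1.103, -0.04], TCP at [0.178, 0.625, 0.304] pointing down, gripper open.
Joint ranges: [-3.12, 3.12], [-0.3, 2.06], [-1.34, 1.32], [0.26, 2.42], [-1.36, 4.5], [0.01, 1.98], [-2.84, 2.84]. Speed limits (rad/s): [2.79, 2.79, 3.14, 3.14, 3.14, 3.14, 3.14].

### API

Orientations are given as a unit quaternion [x, y, z, w].
In Python, from station import arm, snapshot, camera_info, ticket gives the robot as it stands. Calls block until the motion is done:
- arm.movep(position, orientation): joint-space move of the TCP to a pose.
- arm.line_to(position, velocity=0.15, ori=None): straight line of the TCP; ori=None keeps the orientation; velocity is the mean speed in m/s.
- arm.move_j(angles): joint-space move.
- arm.move_gripper(opening, effort=None): opening from 0.0 (shut) to 1.0 (fully open); effort is the grip in N (None keeps the last); returns when the fingers have stopped.
- arm.pause(seconds).
- arm.ik(position, orientation): joint angles nearest the present ones, or None.
- snapshot(name): name is "side" or "top" or "wrist"; returns the picture (420x560x3 uint8, blue, green, red); there is no depth.
- camera_info(name): a dict with "fx", "fy", "cx", "cy" (pixels), "dist_coeffs" ([k1, k2, p1, p2, k3] as OpenCV has them; the pictures are not rectified), "R" (3x3) and "t" (3): a world point X has camera coordinates R X + t; the wrist camera has in their place "T_tool_cam" (4x4, takes a point from camera to tool coordinates, whose origin is the TCP and whose axes are the tool frame's). Camera axes: x right, y down, z forward; pixel columns grow to the right and rows downward; lengths in m; the calibration is good to about 2 mm. A picture is of the moment at which its call begins: read the wrist's pose just before it. camera_info takes no time and is no camera call.
A pose or a line that the arm cannot do raises arm.MotionError and nothing moves.
- ticket.finish_job(): hands the job in, once; it reports no verdict.
Readings, each from a call of its own:
- arm.read_time(): time.
- arm.read_joint_positions(): joint angles.
- arm.read_dq(): joint speeds.
- arm.read_effort(): joint torques, N m.
- arm.read_tool_pos(): TCP position.
- arm.read_eef_rot(): TCP orientation.
- arm.read_ft_force(): force on the tool from outside, world axes, zero at the start.
- arm.read_wrist_torque(): the same for the moment, N m.
- arm.read_opening(): opening from 0.0 (shut) to 1.0 (fully open).
Only numpy, scipy, OpenCV 4.12 (cv2) and the standard library are available. Lean on these libraries where they do the work, as an engineer would, in place of code of your own. Each camera call takes 0.05 s, during which the arm holds its last target.

### The job

The drain valve was left part open and its T handle has come off. Put the handle back on the valve stem: feel for the angle at which its slot drops over the stem's two flats, push it down fully home, and only then turn it clockwise until the bar stands squarely across the pipe, which is shut. Press and turn gently, never forcing it, leave the other things on the bench where they are, and let go of the handle.

Things in the scene. Friction and masses are not known exactly. Their poses are not given: they have to be found in the camera images.
- valve: Steel drain valve fixed to the bench on a 110 x 140 mm plate. Origin: centre of the plate's underside, on the bench, straight below the upright stem. z up; the pipe runs along y (150 mm long, end flanges 64 mm across, centre line 47 mm up); x is across the pipe. Shut is with the tang, and so the bar of the fitted handle, along this x axis, reached by turning clockwise.
- valve_seat (a point): Centre of the flat top of the gland (40 mm across), on the stem axis, 95 mm above the valve's origin, axes as the valve's: the underside of the handle's hub rests here when fully home. From here up the stem is a tang 18 x 10 mm with two long flats, 11 mm tall, then a round stud, 9 mm across, 26 mm tall, tip tapered.
- stem_tip (a point): Tip of the stem's stud, 132 mm above the valve's origin; axes as the valve's, they do NOT turn with the stem. The stem turns stiffly (0.12 N m), stays where left. Its angle is not measured: at the start the tang's long side points 25 to 66 degrees counter-clockwise (from above) of the valve's x axis. Its stop is 11 degrees beyond shut.
- handle: Loose aluminium T handle, about 150 g, right way up on the bench. Origin: centre of the hub's underside; z up; bar along x. Hub 34 x 34 mm, 32 mm high, flat sides. Bar 132 mm long overall, 16 mm wide, 14 to 26 mm above the underside, stands out of the hub's x sides; the hub's y sides are free to grip. Either way round fits the stem.
- handle_top (a point): Centre of the hub's top, 32 mm above the handle's origin, axes as the handle's. A hole goes right through on this axis: in the lowest 12 mm a slot 20 mm along x by 11.6 mm along y for the tang, above it an 11 mm square hole for the stud. Not lined up, the hub rests on the tang, 11 mm above the seat, already guided by the stud.
- handle_slot (a point): Centre of the slot's mouth in the hub's underside (same point as the handle's origin). Lined up within about 5 degrees it drops some 4 to 6 mm over the flats onto two spring plungers in them and must be pushed the rest of the way with about 3 to 7 N; its weight is not enough. Once home it stays. Over 40 N of contact force in all between handle and valve is forcing it.
- reagent_bottle: Bystander: closed amber glass bottle, 60 mm across, 130 mm tall; origin at the centre of its underside.
- ferrule: Bystander: short steel pipe ring, 60 mm across, 20 mm tall; origin at the centre of its underside.
- spanner: Bystander: steel open-ended spanner lying flat; origin near its middle.
- beaker: Bystander: open glass beaker, 70 mm across, 80 mm tall; origin at the centre of its underside.
There are look-alikes about, which are no part of the job. There is more than one size of the valve; the job needs the smaller. Of the things that look like the handle, the smaller one is meant.

How it is judged:
By the outcome, as a careful person would: the job done as asked, in the order asked, and still so for the second after the job is handed in, with the robot touching nothing.
It also fails if it takes over 72 s, if anything falls off the work surface, if the arm or the gripper's body presses on something with over 40 N, if the wrist force passes 120 N, or if a joint passes its speed limit or range.

## Working session

There is one attempt and no reset: what is moved stays moved. The work goes in short steps, each a Python script; the robot and the scene stay as the last script left them, time stands still between calls to the robot, and variables do not carry over. Pictures are saved under pics/ and viewed, and the job is handed in when it is done.

```bash
ls; mkdir -p pics; python3 - <<'E'
from station import arm, snapshot, camera_info
import cv2
for n in("side","top","wrist"):
    cv2.imwrite(f"pics/{n}0.png",snapshot(n)); 
    c=camera_info(n); print(n,c)
print(arm.read_time(),arm.read_tool_pos(),arm.read_eef_rot(),arm.read_opening())
E
```

```text
pics
side {'fx': 512.0831488352524, 'fy': 512.0831488352524, 'cx': 272.476135038217, 'cy': 213.0483856084964, 'dist_coeffs': array([-0.003729,  0.      ,  0.      ,  0.      ,  0.      ]), 'R': array([[ 0.94135093, -0.33730288, -0.00923043],
       [-0.2602279 , -0.70829136, -0.65620484],
       [ 0.21480195,  0.62012105, -0.75452635]]), 't': array([-0.57782229,  0.18798368,  1.19873066])}
top {'fx': 464.2759822574487, 'fy': 464.2759822574487, 'cx': 279.8630805304223, 'cy': 216.7413161143866, 'dist_coeffs': array([-0.14897804,  0.        ,  0.        ,  0.        ,  0.        ]), 'R': array([[ 1.25340842e-02, -9.99921118e-01, -8.08982280e-04],
       [-9.96423779e-01, -1.24226261e-02, -8.35782934e-02],
       [ 8.35616509e-02,  1.85366655e-03, -9.96500885e-01]]), 't': array([-0.06301923,  0.61028161,  1.35352644])}
wrist {'fx': 358.0821196970683, 'fy': 358.0821196970683, 'cx': 283.7049559603895, 'cy': 210.25069426011532, 'dist_coeffs': array([-0.02403637,  0.        ,  0.        ,  0.        ,  0.        ]), 'T_tool_cam': array([[-7.33779573e-05, -3.27760414e-01,  9.44760872e-01,
        -7.05770168e-02],
       [ 9.99999950e-01,  2.66473903e-04,  1.70114529e-04,
        -6.57470148e-05],
       [-3.07510925e-04,  9.44760838e-01,  3.27760378e-01,
        -8.43009397e-02],
       [ 0.00000000e+00,  0.00000000e+00,  0.00000000e+00,
         1.00000000e+00]])}
0.15 [0.17748463 0.62484671 0.30299166] [ 0.09683104  0.70044811 -0.09823859  0.70024665] 0.998389281023056
```

View pics/top0.png

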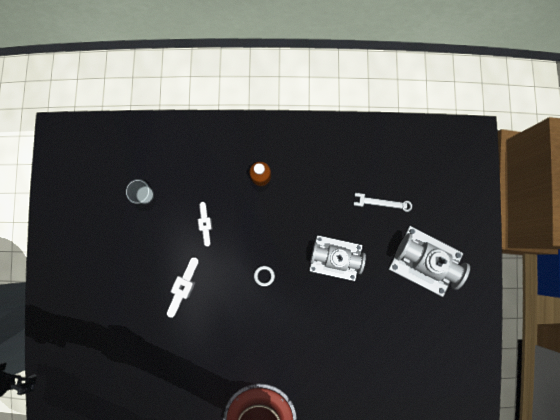

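View pics/side0.png

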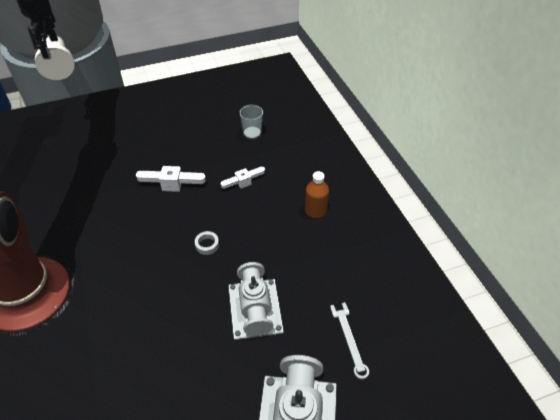

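View pics/wrist0.png

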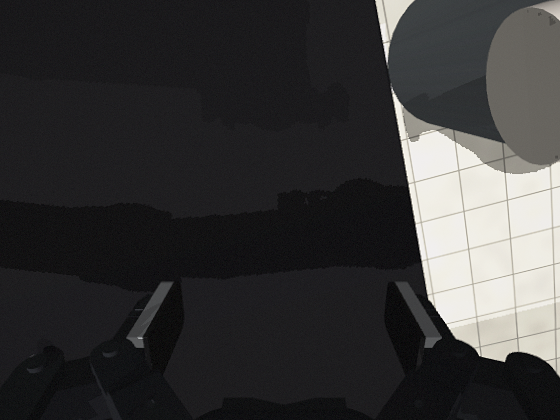

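Candidates in the top picture:
- Handle-like: small T at (204,224) and large T at (182,288). I choose the small one.
- Valve-like: small at (338,258) and large at (437,262). I choose the small one.

Next is a close crop to check the choice and measure.

```bash
cat > h.py <<'E'
import numpy as np, cv2
from station import arm, snapshot, camera_info
from scipy.spatial.transform import Rotation as Ro
def cam(n):
    c=camera_info(n); K=np.array([[c['fx'],0,c['cx']],[0,c['fy'],c['cy']],[0,0,1]]); d=np.array(c['dist_coeffs'])
    if n!='wrist': return K,d,c['R'],c['t']
    T=np.array(c['T_tool_cam']); W=np.eye(4); W[:3,:3]=Ro.from_quat(arm.read_eef_rot()).as_matrix(); W[:3,3]=arm.read_tool_pos()
    M=np.linalg.inv(W@T); return K,d,M[:3,:3],M[:3,3]
def p2w(c,uv,z):
    K,d,R,t=c
    n=cv2.undistortPoints(np.array(uv,float).reshape(-1,1,2),K,d).reshape(-1,2)
    r=np.c_[n,np.ones(len(n))]@R; o=-R.T@t
    return o+r*((z-o[2])/r[:,2])[:,None]
def w2p(c,X):
    K,d,R,t=c
    return cv2.projectPoints(np.array(X,float).reshape(-1,3),cv2.Rodrigues(R)[0],t,K,d)[0].reshape(-1,2)
def quat(yaw):  # tool x down, tool y axis at yaw in world xy
    x=np.array([0,0,-1.]); y=np.array([np.cos(yaw),np.sin(yaw),0]); z=np.cross(x,y)
    return Ro.from_matrix(np.c_[x,y,z]).as_quat()
E
python3 - <<'E'
from h import *
im=cv2.imread('pics/top0.png'); c=cam('top')
g=cv2.cvtColor(im,cv2.COLOR_BGR2GRAY)
a=cv2.resize(im[195:325,150:220],None,fx=4,fy=4,interpolation=cv2.INTER_CUBIC)
b=cv2.resize(im[220:300,300:380],None,fx=6,fy=6,interpolation=cv2.INTER_CUBIC)
o=np.zeros((520,780,3),np.uint8);o[:a.shape[0],:a.shape[1]]=a;o[:480,290:770]=b
cv2.imwrite('pics/crop.png',o)
for (x0,x1,y0,y1,zz) in((190,220,195,255,.026),(160,205,250,325,.026)):
    m=(g[y0:y1,x0:x1]>140).astype(np.uint8); v,u=np.nonzero(m); 
    w=p2w(c,np.c_[u+x0,v+y0],zz); r=cv2.minAreaRect((w[:,:2]*1000).astype(np.float32)); print(r, w.mean(0))
    U,S,V=np.linalg.svd(w[:,:2]-w[:,:2].mean(0),full_matrices=False);print(np.degrees(np.arctan2(V[0,1],V[0,0])))
print(p2w(c,[(338,258)],.1), p2w(c,[(437,262)],.1))
E
```

```text
((588.2058715820312, 170.3060760498047), (128.6507568359375, 36.05881881713867), 1.4202438592910767) [0.58762062 0.16929945 0.026     ]
-171.97368046991
((398.61895751953125, 232.6389923095703), (52.193538665771484, 191.29324340820312), 64.26384735107422) [0.39779527 0.2324397  0.026     ]
156.92157811832564
[[ 0.49096213 -0.21963658  0.1       ]] [[ 0.48136801 -0.50336004  0.1       ]]
```

View pics/crop.png

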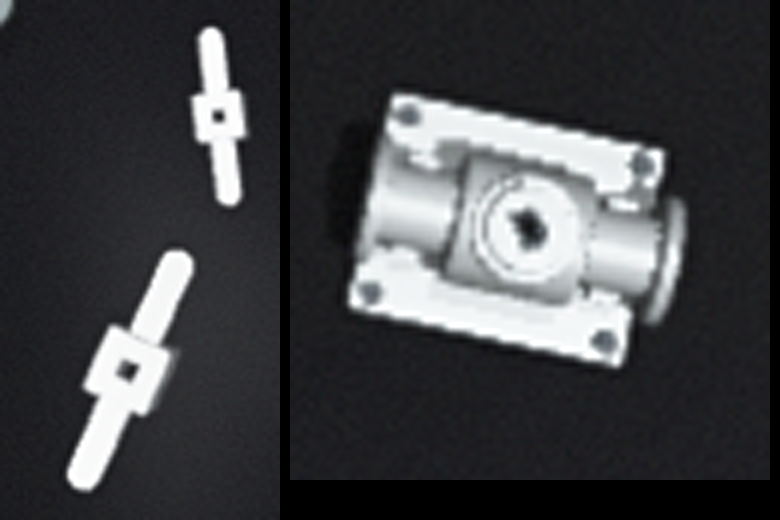

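```bash
python3 - <<'E'
from h import *
def show(p,deg):
    q=arm.ik(p,quat(np.radians(deg))); print(deg,None if q is None else np.round(q,2))
hd=np.array([.588,.170]);st=np.array([.491,-.219])
for off in(98,-82):
    a=np.radians(off); 
    show([*hd,.08],off)
    for d in(-25,0,6,25,48): show([*st,.22],off+d)
# where does tool z point
print(Ro.from_quat(arm.read_eef_rot()).as_matrix().round(2))
for off in(98,-82):
    R=Ro.from_quat(quat(np.radians(off))).as_matrix(); print('z',R[:,2].round(2)); p=hd-.08*0*R[:2,2]
    show([*(hd),.22],off); show([*(st),.33],off)
E
```

```text
98 [-0.27  0.84 -0.08  1.73  0.11  0.58  1.3 ]
73 [ 0.17  0.56  0.32  1.86 -0.25  0.76  1.9 ]
98 [ 0.22  0.55  0.23  1.86 -0.18  0.75  2.27]
104 [ 0.23  0.55  0.22  1.86 -0.17  0.75  2.36]
123 [ 0.28  0.55  0.15  1.85 -0.11  0.75  2.64]
146 [ 0.96  0.73 -0.96  1.83  0.72  0.97  2.23]
-82 [-0.64  0.91  0.57  1.74 -0.71  0.71 -1.12]
-107 [-0.18  0.72  0.94  1.87 -0.72  0.94 -0.77]
-82 [-0.24  0.78  1.07  1.87 -0.82  1.01 -0.24]
-76 [-0.24  0.78  1.06  1.87 -0.81  1.01 -0.14]
-57 [-0.21  0.75  1.    1.87 -0.77  0.97  0.15]
-34 [-0.16  0.7   0.89  1.87 -0.69  0.91  0.47]
[[-0.    0.27  0.96]
 [-0.    0.96 -0.27]
 [-1.   -0.   -0.  ]]
z [ 0.99  0.14 -0.  ]
98 [-0.29  0.64 -0.04  1.64  0.03  0.86  1.37]
98 [-0.02  0.46  0.61  1.73 -0.3   1.05  2.4 ]
z [-0.99 -0.14 -0.  ]
-82 [-0.7   0.73  0.67  1.65 -0.53  0.95 -1.27]
-82 [-0.28  0.62  1.1   1.73 -0.6   1.17 -0.43]
```

```bash
python3 - <<'E'
from h import *
arm.movep([.491,-.219,.132+.172],quat(np.radians(-82)))
c=cam('wrist'); im=snapshot('wrist'); cv2.imwrite('pics/w_valve.png',im); np.savez('w_valve.npz',R=c[2],t=c[3])
print(arm.read_time(), arm.read_tool_pos(), arm.read_joint_positions())
print(w2p(c,[[.491,-.219,.132],[.491,-.219,.106]]))
arm.movep([.588,.170,.032+.172],quat(np.radians(-82)))
c=cam('wrist'); im=snapshot('wrist'); cv2.imwrite('pics/w_handle.png',im); np.savez('w_handle.npz',R=c[2],t=c[3])
print(arm.read_time(), arm.read_tool_pos(), arm.read_joint_positions())
print(w2p(c,[[.588,.17,.032]]))
E
```

```text
3.35 [ 0.4914752  -0.21824822  0.30382341] [-0.27472521  0.66233905  1.11138523  1.7694909  -0.65404161  1.13449779
 -0.38014609]
[[284.65235381 212.17370336]
 [284.60312536 201.11621036]]
4.925 [0.5884453  0.16756252 0.20491781] [-0.86127307  0.89211434  1.04292051  1.67296783 -0.85506686  1.09775163
 -0.99270732]
[[279.80144537 211.22865871]]
```

View pics/w_valve.png

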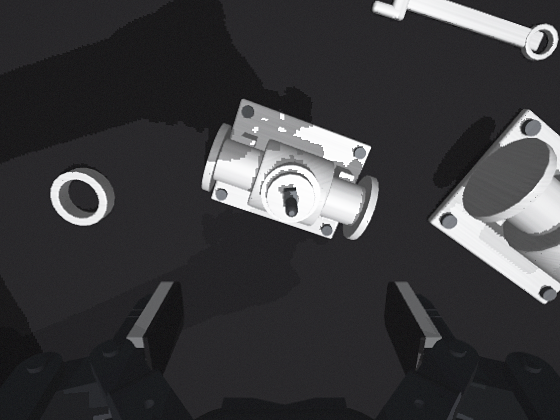

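View pics/w_handle.png

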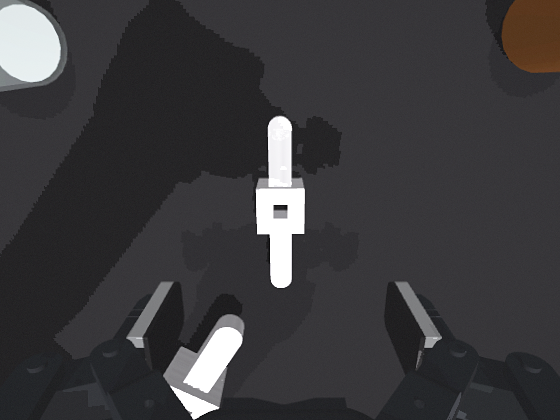

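The small handle sits centred in the wrist view, hub at about (280,212) with its bar vertical. The small valve's stud tip is near (292,210). I'll zoom in on both.

```bash
python3 - <<'E'
import cv2,numpy as np
a=cv2.imread('pics/w_valve.png')[155:245,235:345];b=cv2.imread('pics/w_handle.png')[170:250,240:320]
a=cv2.resize(a,None,fx=7,fy=6.6 and 7,interpolation=cv2.INTER_CUBIC)[:600,:770];cv2.imwrite('pics/zv.png',a[:600])
cv2.imwrite('pics/zh.png',cv2.resize(b,None,fx=7,fy=7,interpolation=cv2.INTER_CUBIC))
E
```

```text
(no output)
```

View pics/zv.png

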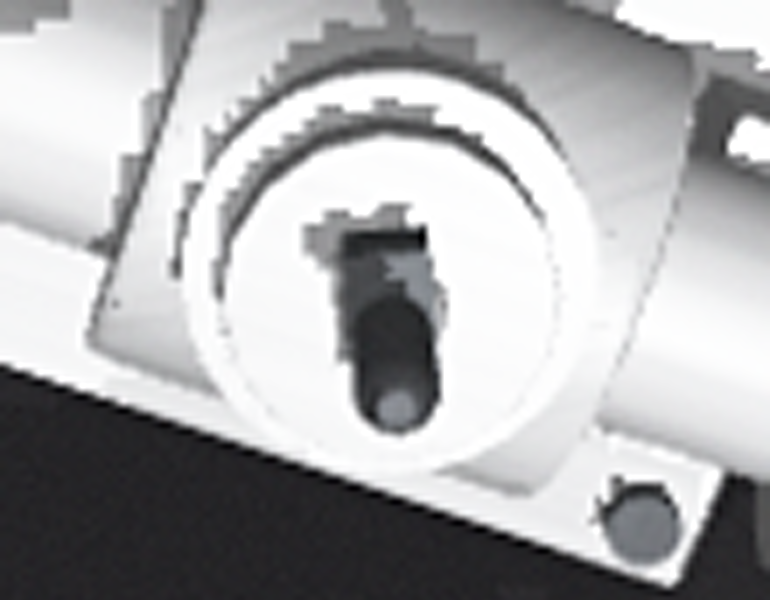

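View pics/zh.png

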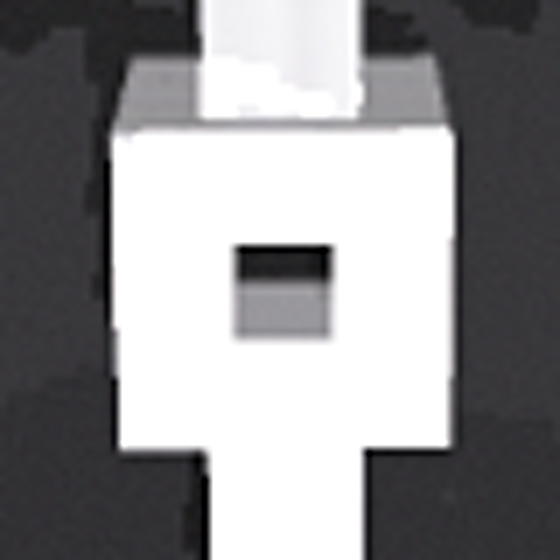

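```bash
python3 - <<'E'
from h import *
def L(n):
    K,d,_,_=cam('wrist'); z=np.load(n); return K,d,z['R'],z['t']
cv=L('w_valve.npz'); ch=L('w_handle.npz')
tip=p2w(cv,[(291.3,212.7)],.132)[0]; print('tip',tip,'gland',p2w(cv,[(290.4,198.1)],.095))
print('hub',p2w(ch,[(280.0,211.3)],.032))
# bar yaw: ends
e=p2w(ch,[(279.5,125),(281,280)],.026); d=e[1]-e[0]; print(np.degrees(np.arctan2(d[1],d[0])))
R=Ro.from_quat(quat(np.radians(-82))).as_matrix()
p=np.array([*tip[:2],.235])+.084*R[:,2]
arm.movep(p,quat(np.radians(-82)))
c=cam('wrist'); im=snapshot('wrist'); cv2.imwrite('pics/w_v2.png',im); np.savez('w_v2.npz',R=c[2],t=c[3])
print(arm.read_time(),arm.read_tool_pos())
uv=w2p(c,[[*tip[:2],.132],[*tip[:2],.095]]);print(uv)
u,v=uv[1].astype(int); y0=max(0,v-60);x0=u-80
print(x0,y0)
cv2.imwrite('pics/zv2.png',cv2.resize(im[y0:y0+120,x0:x0+160],None,fx=5,fy=5,interpolation=cv2.INTER_CUBIC))
E
```

```text
tip [ 0.49128011 -0.22378592  0.132     ] gland [[ 0.49074148 -0.22383514  0.095     ]]
hub [[0.5879654  0.16985098 0.032     ]]
-171.83699265201128
6.6083 [ 0.40905503 -0.23457197  0.23472899]
[[285.29199585  91.21406662]
 [285.08002915  90.24593294]]
205 30
```

View pics/zv2.png

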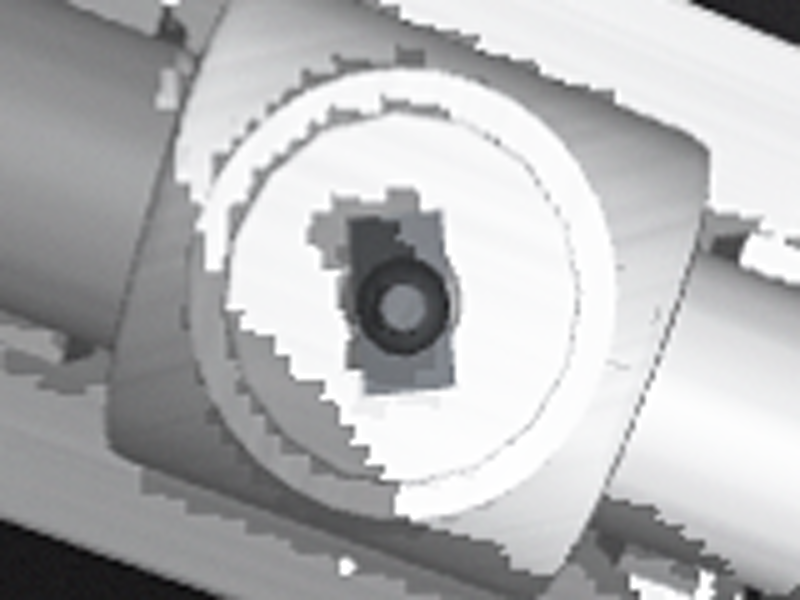

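View pics/w_v2.png

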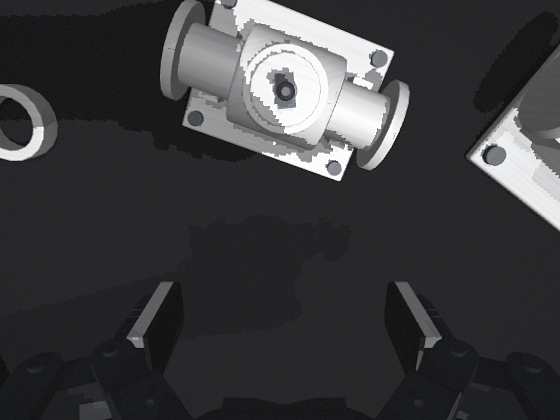

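```bash
python3 - <<'E'
from h import *
K,d,_,_=cam('wrist'); z=np.load('w_v2.npz'); c=(K,d,z['R'],z['t'])
def yaw(a,b,zz):
    e=p2w(c,[a,b],zz); v=e[1]-e[0]; return np.degrees(np.arctan2(v[1],v[0]))%180, np.linalg.norm(v)
f=lambda x,y:((x+.5)/5-.5+205,(y+.5)/5-.5+30)
print('tip',p2w(c,[(285.2,90.6)],.132))
print('tang long',yaw(f(350,215),f(365,392),.106),yaw(f(440,210),f(455,385),.106),'short',yaw(f(365,392),f(455,385),.106))
print('tang c',p2w(c,[f(402,301)],.106))
for zz in(.008,.012): print('pipe',zz,yaw((196,118),(334,168),zz),yaw((196,118),(229,3),zz),yaw((334,168),(379,59),zz),p2w(c,[(196,118),(334,168),(379,59),(229,3)],zz).mean(0))
im=cv2.imread('pics/w_v2.png')
cv2.imwrite('pics/zv3.png',cv2.resize(im[0:190,150:415],None,fx=3,fy=3,interpolation=cv2.INTER_CUBIC))
E
```

```text
tip [[ 0.49154093 -0.22370541  0.132     ]]
tang long (np.float64(12.852346309594509), np.float64(0.017922169176846393)) (np.float64(13.809495644344906), np.float64(0.017710004988991463)) short (np.float64(102.45800019089599), np.float64(0.009688083108248539))
tang c [[ 0.49161755 -0.22366509  0.106     ]]
pipe 0.008 (np.float64(78.1905977914421), np.float64(0.12074864021501669)) (np.float64(167.81796472924117), np.float64(0.08823889529322408)) (np.float64(168.29878213881722), np.float64(0.09100341345019078)) [ 0.4905423  -0.22419226  0.008     ]
pipe 0.012 (np.float64(78.19059779144209), np.float64(0.11912422958703327)) (np.float64(167.81796472924117), np.float64(0.08705183265582635)) (np.float64(168.29878213881722), np.float64(0.08977916022689962)) [ 0.49058333 -0.22417476  0.012     ]
```

View pics/zv3.png

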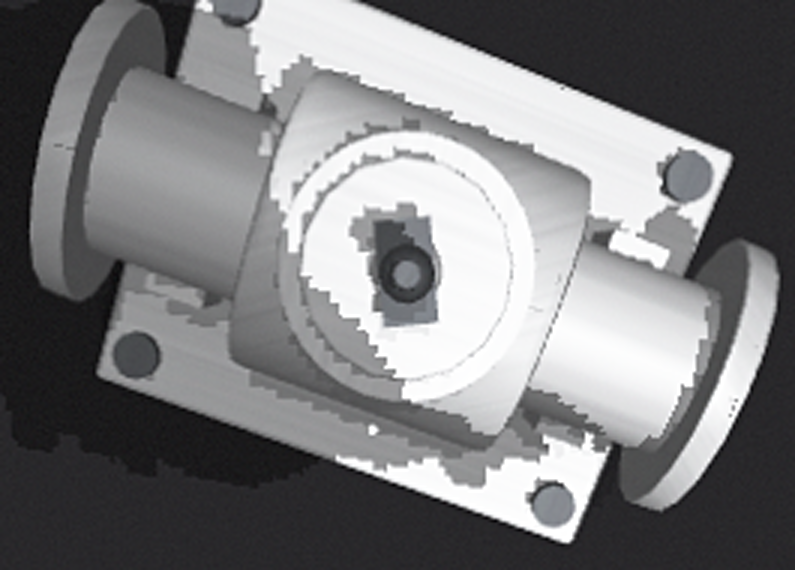

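```bash
python3 - <<'E'
from h import *
q=quat(np.radians(-81.85)); hx,hy=.588,.1699
arm.movep([hx,hy,.20],q)
arm.line_to([hx,hy,.10],.15); f0=arm.read_ft_force()
arm.line_to([hx,hy,.073],.06); print(arm.read_tool_pos(),f0,arm.read_ft_force())
arm.move_gripper(0.0,50); print(arm.read_opening(),arm.read_ft_force(),arm.read_tool_pos())
z0=arm.read_tool_pos()[2]; np.save('z0.npy',z0)
arm.line_to([hx,hy,.16],.15); arm.pause(.2)
print(arm.read_opening(),arm.read_ft_force(),arm.read_wrist_torque(),arm.read_time())
cv2.imwrite('pics/w_g.png',snapshot('wrist'))
E
```

```text
[0.58798436 0.16973973 0.07276342] [ 0.25741378 -0.3734496  -0.01029675] [ 0.1647374   0.14238741 -0.47866454]
0.3909255829603848 [0.82208724 0.32674074 1.51485508] [0.58827709 0.16993248 0.07339718]
0.3915587568988727 [ 0.25310881 -0.45506155 -2.24431743] [-0.0498093   0.05548824  0.04489006] 11.1167
```

View pics/w_g.png

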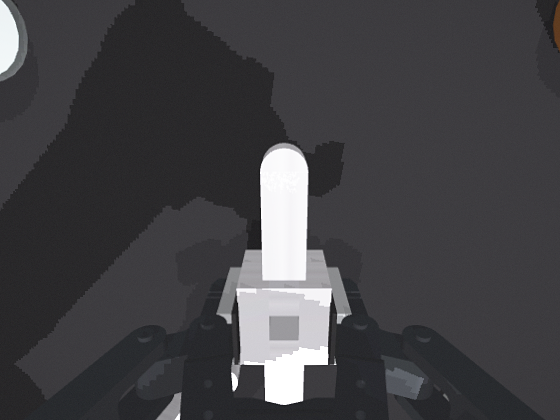

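```bash
python3 - <<'E'
from h import *
z0=float(np.load('z0.npy')); c=cam('wrist'); tp=arm.read_tool_pos()
print('offset hole-TCP',p2w(c,[(284,328)],tp[2]-z0+.032)[0]-tp)
yaw=-76.6; q=quat(np.radians(yaw)); s=np.array([.4915,-.2237])
arm.movep([*s,z0+.165],q)
arm.line_to([*s,z0+.140],.08); arm.pause(.3)
f0=arm.read_ft_force(); np.save('f0.npy',f0); print('tare',f0,arm.read_wrist_torque(),arm.read_time(),arm.read_tool_pos(),Ro.from_quat(arm.read_eef_rot()).as_matrix()[:,1])
for h in np.arange(.136,.1089,-.003):
    arm.line_to([*s,z0+h],.06)
    f=arm.read_ft_force()-f0; print(round(h,4),round(arm.read_tool_pos()[2]-z0,4),f.round(1))
    if np.linalg.norm(f)>6: print('stop');break
print(arm.read_time())
cv2.imwrite('pics/side1.png',cv2.resize(snapshot('side')[230:350,180:340],None,fx=5,fy=5)); cv2.imwrite('pics/w_i.png',snapshot('wrist'))
E
```

```text
offset hole-TCP [-0.00050362 -0.00046879 -0.04139718]
tare [ 0.19085263  0.09272027 -1.67980149] [-0.03038263 -0.05610961 -0.00578409] 13.4583 [ 0.4915934  -0.22387242  0.21372051] [ 2.31645943e-01 -9.72800075e-01  4.14862600e-04]
0.136 0.1357 [-0.1 -0.5  0.1]
0.133 0.1328 [ 0.3 -0.1 -0.7]
0.13 0.1298 [-0.2  0.6  0.5]
0.127 0.1268 [-0.3 -0.5  0.3]
0.124 0.1238 [-0.2 -0.1  0.2]
0.121 0.1208 [-0.1 -0.5  0.7]
0.118 0.1178 [-0.3 -0.1 -0.6]
0.115 0.1148 [0.4 0.7 0.7]
0.112 0.1118 [-0.1 -0.6 -1. ]
0.109 0.1088 [-0.2 -0.7 -0. ]
15.9583
```

View pics/w_i.png

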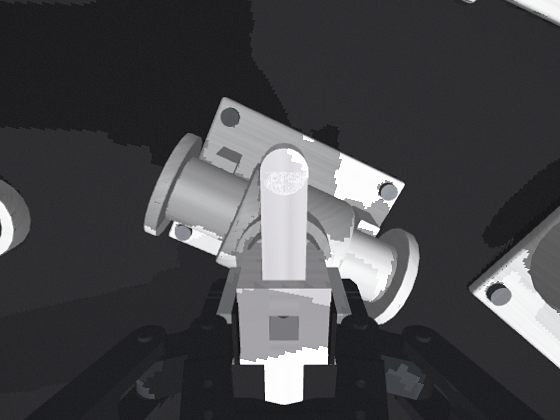

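View pics/side1.png

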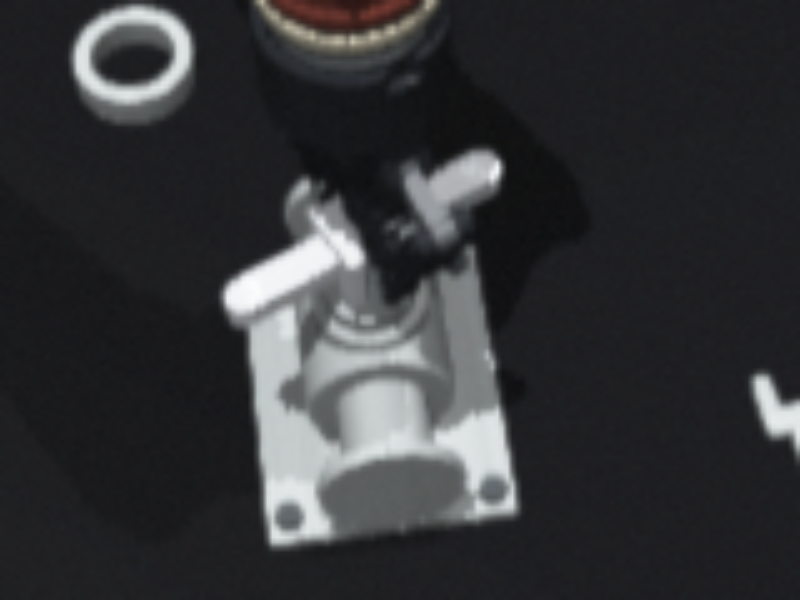

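The hub is 109 mm up, guided on the stud with no contact force. I'll carry on down in 1 mm steps, watching the force.

```bash
cat > down.py <<'E'
from h import *
def down(s,h0,h1,step,lim,vel=.02):
    z0=float(np.load('z0.npy'));f0=np.load('f0.npy'); h=h0
    while h>h1-1e-6:
        arm.line_to([*s,z0+h],vel)
        f=np.mean([arm.read_ft_force() for _ in range(3)],0)-f0; hh=arm.read_tool_pos()[2]-z0
        print(round(h,4),round(hh,4),f.round(1),(arm.read_wrist_torque()).round(2))
        if np.linalg.norm(f)>lim: print('stop');return h
        h-=step
    return h
E
python3 - <<'E'
from down import *
down(np.array([.4915,-.2237]),.108,.0985,.001,10)
print(arm.read_time(),arm.read_opening())
E
```

```text
0.108 0.108 [-0.5  0.2  1.3] [-0.01 -0.02  0.01]
0.107 0.1069 [-0.7 -0.4 -0.2] [-0.01  0.02  0.01]
0.106 0.1059 [ 0.  -0.8  0.7] [-0.03 -0.04  0.02]
0.105 0.1049 [-0.1 -0.3  1.1] [ 0.01 -0.01 -0.04]
0.104 0.1039 [ 0.  -0.9 -0.4] [-0.03 -0.01  0.01]
0.103 0.1029 [-0.2  0.   0.3] [-0.03 -0.01  0.01]
0.102 0.1019 [-0.1 -0.2  0.4] [0.02 0.01 0.02]
0.101 0.1009 [-0.2 -0.4  0.2] [ 0.03 -0.    0.02]
0.1 0.0999 [-0.4 -0.2  1.1] [ 0.1   0.05 -0.03]
0.099 0.0989 [0.3 0.5 0.2] [ 0.1  -0.09 -0.03]
18.5583 0.39120886397638716
```

It dropped past the tang top at 106 mm with no resistance, so the slot is lined up. Now I'll push past the plungers to the seat.

```bash
python3 - <<'E'
from down import *
down(np.array([.4915,-.2237]),.0985,.0925,.0005,13,.02)
print(arm.read_time(),arm.read_opening(),arm.read_tool_pos())
cv2.imwrite('pics/side2.png',cv2.resize(snapshot('side')[230:350,180:340],None,fx=5,fy=5))
E
```

```text
0.0985 0.0985 [0.5 0.6 1.5] [ 0.22 -0.07 -0.  ]
0.098 0.098 [-0.4  0.6  3.5] [ 0.22 -0.08  0.  ]
0.0975 0.0975 [0.3 2.2 2.3] [ 0.34 -0.06  0.  ]
0.097 0.0968 [-0.3  1.7  2. ] [ 0.22 -0.08 -0.01]
0.0965 0.0963 [-0.3  0.7  1.5] [ 0.18 -0.08  0.01]
0.096 0.0959 [0.5 1.6 1.6] [ 0.27 -0.08  0.06]
0.0955 0.0955 [0.1 1.  1.6] [ 0.25 -0.03 -0.02]
0.095 0.095 [-0.2  1.9  2.7] [ 0.3  -0.01  0.03]
0.0945 0.0949 [-1.6  2.5  7.6] [ 0.56  0.22 -0.01]
0.094 0.0949 [-2.2  3.5  9.7] [ 0.71  0.33 -0.  ]
0.0935 0.0949 [-3.3  4.3 13.4] [0.91 0.5  0.04]
stop
21.3083 0.39090521950439366 [ 0.4913942  -0.2237801   0.16830049]
```

View pics/side2.png

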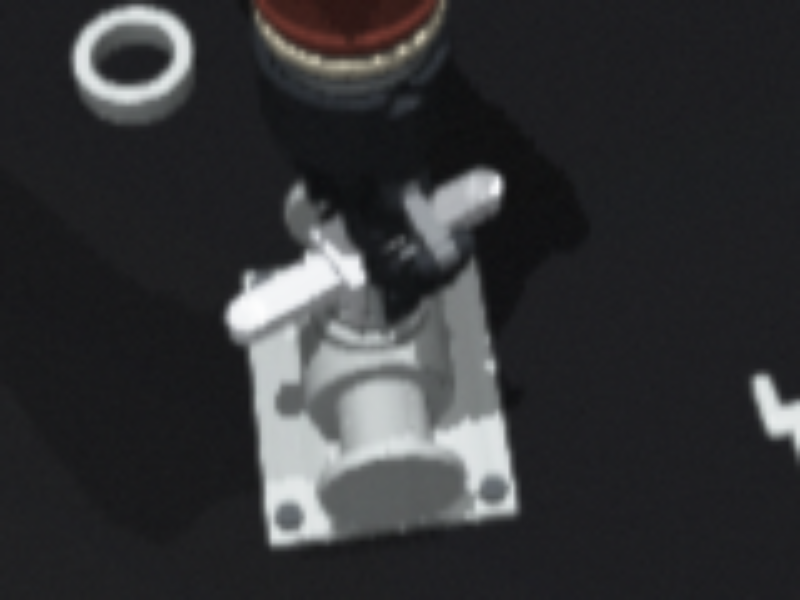

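The hub met a hard stop at 94.9 mm, so it is fully home. I'll unload the press and turn clockwise in small steps, feeling where the slot's play ends and the tang starts to carry.

```bash
cat > turn.py <<'E'
from h import *
z0=float(np.load('z0.npy'));f0=np.load('f0.npy')
def yawnow():
    y=Ro.from_quat(arm.read_eef_rot()).as_matrix()[:,1]; return np.degrees(np.arctan2(y[1],y[0]))
def rd():
    F=[];T=[]
    for _ in range(4): F.append(arm.read_ft_force()-f0);T.append(arm.read_wrist_torque());arm.pause(.02)
    return np.mean(F,0),np.mean(T,0)
def turn(p,a):
    arm.movep(p,quat(np.radians(a))); f,t=rd()
    print(round(a,1),'yaw',round(yawnow(),2),'z',round(arm.read_tool_pos()[2]-z0,4),f.round(1),t.round(3)); return f,t
E
python3 - <<'E'
from turn import *
p=np.array([.4914,-.2236,z0+.0947])
arm.line_to(p,.02); print(rd(),yawnow())
for a in np.arange(-77.6,-87,-1): 
    f,t=turn(p,a)
    if np.linalg.norm(f)>22 or abs(t[2])>.6: print('stop');break
print(arm.read_time())
E
```

```text
(array([-1.19051302,  1.80441872,  7.04428231]), array([0.46775246, 0.13589537, 0.00105153])) -76.60486575551981
-77.6 yaw -77.66 z 0.095 [-1.2  2.3  7.3] [0.496 0.207 0.004]
-78.6 yaw -78.69 z 0.095 [-1.3  2.   7.4] [ 0.473  0.19  -0.037]
-79.6 yaw -79.7 z 0.0949 [-0.7  2.1  7.3] [ 0.491  0.2   -0.089]
-80.6 yaw -80.7 z 0.0949 [-1.3  2.1  7.5] [ 0.477  0.198 -0.037]
-81.6 yaw -81.7 z 0.0949 [-1.1  1.7  7.6] [ 0.533  0.211 -0.06 ]
-82.6 yaw -82.69 z 0.0949 [-1.1  2.3  8. ] [ 0.521  0.225 -0.017]
-83.6 yaw -83.66 z 0.0949 [-1.2  2.5  7.4] [0.523 0.179 0.03 ]
-84.6 yaw -84.66 z 0.0949 [-1.3  2.3  7.7] [0.497 0.195 0.092]
-85.6 yaw -85.66 z 0.095 [-1.5  2.6  7.7] [0.49  0.208 0.064]
-86.6 yaw -86.66 z 0.0949 [-1.5  2.2  7.7] [0.516 0.215 0.05 ]
24.8417
```

```bash
python3 - <<'E'
from turn import *
p=np.array([.4914,-.2236,z0+.0949])
for a in [-88.6,-90.6,-92.6,-94.6,-96.6,-98.6,-100.6,-102.6,-104.4,-106.2]:
    f,t=turn(p,a)
    if np.linalg.norm(f)>22 or abs(t[2])>.6: print('stop');break
print(arm.read_time())
for n in('side','wrist'):cv2.imwrite(f'pics/{n}3.png',snapshot(n))
E
```

```text
-88.6 yaw -88.63 z 0.095 [-1.5  2.2  6.6] [0.448 0.175 0.057]
-90.6 yaw -90.63 z 0.0949 [-1.4  1.7  6.2] [0.404 0.163 0.053]
-92.6 yaw -92.64 z 0.0949 [-1.4  1.8  6.6] [0.437 0.202 0.049]
-94.6 yaw -94.65 z 0.095 [-0.9  2.1  6.8] [0.42  0.168 0.034]
-96.6 yaw -96.66 z 0.0949 [-1.4  1.3  6.8] [0.417 0.222 0.047]
-98.6 yaw -98.67 z 0.095 [-0.9  1.4  6.7] [0.41  0.185 0.078]
-100.6 yaw -100.67 z 0.095 [-0.7  1.1  6.7] [0.443 0.23  0.046]
-102.6 yaw -102.68 z 0.095 [-1.3  1.4  6.7] [0.389 0.206 0.06 ]
-104.4 yaw -104.47 z 0.0949 [-1.3  1.7  6.8] [0.398 0.216 0.089]
-106.2 yaw -106.28 z 0.0949 [-1.3  1.6  6.9] [0.384 0.196 0.06 ]
28.0083
```

View pics/wrist3.png

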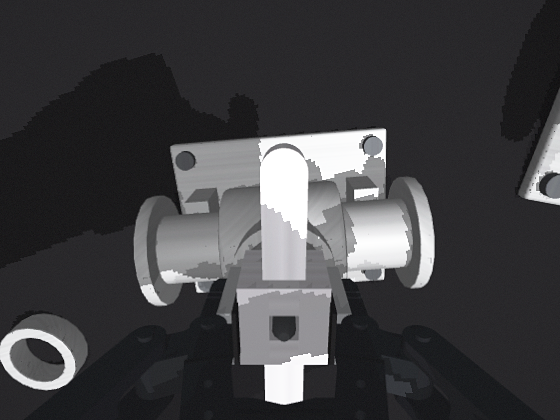

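The handle is home on the stem, and the bar is about 4.4° past square as intended. I'll check the pipe yaw from this picture, then turn the bar back to square within the play.

```bash
python3 - <<'E'
from turn import *
c=cam('wrist')
for a,b,z in(((185,160),(372,146),.01),((172,147),(385,129),.01)):
    e=p2w(c,[a,b],z); d=e[1]-e[0]; print('pipe yaw',np.degrees(np.arctan2(d[1],d[0])),np.linalg.norm(d))
e=p2w(c,[(284,155),(284.5,270)],z0*0+.121); d=e[0]-e[1]; print('bar',np.degrees(np.arctan2(d[1],d[0])),yawnow())
p=np.array([.4914,-.2236,z0+.0949])
for a in(-104,-101.9): turn(p,a)
im=snapshot('wrist');cv2.imwrite('pics/w4.png',im); print(arm.read_time())
E
```

```text
pipe yaw -101.9544157506652 0.12057373557448595
pipe yaw -101.46731048194394 0.1356675507799825
bar -15.980060942061204 -106.2610499729914
-104 yaw -104.07 z 0.095 [-0.5  0.5  6.2] [0.228 0.116 0.035]
-101.9 yaw -101.95 z 0.095 [-0.4  0.1  5.5] [ 0.11  -0.041  0.047]
28.7917
```

View pics/w4.png

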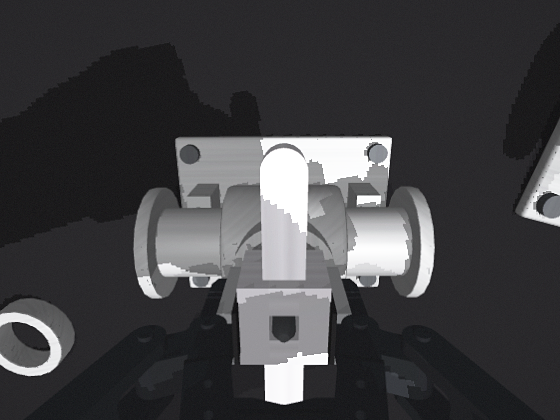

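Plate edge is now level at row 138 and the bar is vertical, so the bar is square across the pipe. Releasing.

```bash
python3 - <<'E'
from turn import *
p=np.array([.4914,-.2236,z0+.0950]); arm.line_to(p,.02)
arm.move_gripper(1.0); print(arm.read_opening(),rd()[0])
arm.line_to([.4914,-.2236,z0+.20],.1)
R=Ro.from_quat(arm.read_eef_rot()).as_matrix()
arm.movep(np.array([.4914,-.2236,z0+.20])+.05*R[:,2],quat(np.radians(-101.9)))
c=cam('wrist'); im=snapshot('wrist');cv2.imwrite('pics/w5.png',im); np.savez('w5.npz',R=c[2],t=c[3])
cv2.imwrite('pics/side5.png',snapshot('side'));print(arm.read_time())
print(w2p(c,[[.4915,-.2237,.127],[.4915,-.2237,.132]]))
E
```

```text
1.002725376438363 [-0.06999804  0.02033639  1.59567879]
31.2833
[[284.05287775 144.98902925]
 [284.04724989 146.32864815]]
```

View pics/w5.png

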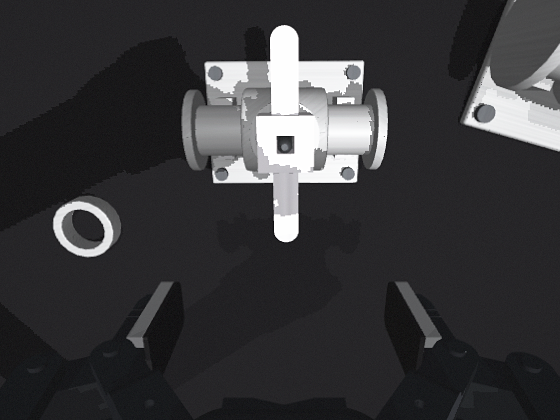

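View pics/side5.png

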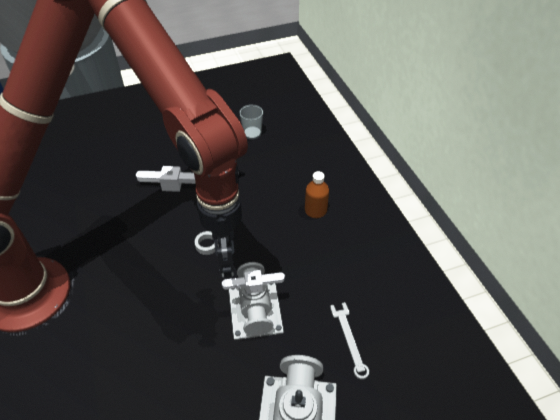

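The handle sits home on the small valve with the stud showing in its hole at (285,146). The bystanders look unmoved. Last number to check is bar squareness after release.

```bash
python3 - <<'E'
from h import *
K,d,_,_=cam('wrist'); z=np.load('w5.npz'); c=(K,d,z['R'],z['t'])
g=cv2.cvtColor(cv2.imread('pics/w5.png'),cv2.COLOR_BGR2GRAY)
print(g[40,262:306]); print(g[225,266:308])
def y(a,b,zz):
    e=p2w(c,[a,b],zz);v=e[1]-e[0];return np.degrees(np.arctan2(v[1],v[0])),np.linalg.norm(v)
def mid(r,a,b):
    u=np.nonzero(g[r,a:b]>200)[0]+a; return (u.min()+u.max())/2,u.min(),u.max()
for r in(35,40,45,50): print(r,mid(r,262,306))
for r in(220,225,230): print(r,mid(r,264,310))
print('bar',y((mid(40,262,306)[0],40),(mid(225,264,310)[0],225),.121))
print('pipe',y((215.5,73.5),(353,72.5),.012),y((222.5,174.5),(348,173.5),.012))
E
```

```text
[ 24  27  22  23  34  39  34  18 255 255 254 254 254 254 254 254 254 254
 254 254 254 254 254 254 254 254 254 254 254 254 254 254 254 254 255 255
 163  43  37  37  36  37  37  36]
[ 31  35  35  33  32  34  30  16 255 255 255 254 254 254 254 254 254 254
 254 254 254 254 254 254 254 254 254 254 254 254 255 255 170  20  31  34
  32  35  33  32  33  34]
35 (np.float64(284.0), np.int64(271), np.int64(297))
40 (np.float64(283.5), np.int64(270), np.int64(297))
45 (np.float64(283.5), np.int64(270), np.int64(297))
50 (np.float64(283.5), np.int64(270), np.int64(297))
220 (np.float64(285.5), np.int64(274), np.int64(297))
225 (np.float64(285.5), np.int64(274), np.int64(297))
230 (np.float64(285.5), np.int64(274), np.int64(297))
bar (np.float64(168.6585182069319), np.float64(0.1128018690921889))
pipe (np.float64(-101.61937863250188), np.float64(0.11943027279231261)) (np.float64(-101.51959370071995), np.float64(0.11904649634956557))
```

```bash
python3 - <<'E'
from station import ticket,arm
print(arm.read_time()); ticket.finish_job()
E
```

```text
31.2833
the job is handed in; nothing more can be done
```

The small T handle is back on the smaller valve, fully home and turned clockwise to shut. I let go of it and handed the job in at 31.3 s of the 72 s allowed.

- **Fitting:** I set the angle from a top view of the tang, about 25° counter-clockwise of the valve's x axis. The slot dropped past the tang top without resistance. The plungers took about 3 N, and the hub met a hard stop at 94.9 mm. The highest force I read was about 14 N.
- **Turning:** I turned the bar about 4° past square to take up the slot's play, then brought it back. No stop was met, and the turning moment stayed under 0.1 N m.
- **Last checks:** After release the bar measured within about 0.3° of square to the pipe. The stud shows in the hub's hole, the gripper is open and clear, and the other things look to be where they were.
- **Uncertain:** The tang is hidden under the hub, so its final angle is only inferred. I could not feel clearly where the slot's play ended. The likely error is 1 to 3°.

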